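# Pack and wedge a leaded sash tight against the bench batten

### The job

This little leaded sash has just been glued up and must be cramped against the back batten: stand packers on edge in the gap between the sash and the slanted cleat, one after another against the sash, until only room for the wedge is left. Then slide the wedge in, flat on the bench and thin end first, between the packers and the cleat, until everything has closed up and the sash sits square and tight on the back batten; firm hand pressure, no forcing. Finish still holding the wedge pressed home, do not let go of it, and leave the weight, the jar and the brush where they are.

Things in the scene. Friction and masses are not known exactly. Their poses are not given: they have to be found in the camera images.
- back: The back batten, softwood, screwed to the bench on the far side of the sash: 45 mm wide, 285 mm long, 25 mm high. Origin: at bench level on its inner face, the one towards the sash; its x points away from the sash, into the batten; its y runs along the batten to the robot's left; z up.
- end: The end batten, 40 mm wide, 25 mm high, screwed down square to the back batten at the sash's left end. Same origin and axes as the back batten: in them its inner face lies at y = +117 mm and it runs from x = -170 to -2 mm. It keeps the sash, 1 or 2 mm off it, from being dragged along by the wedge; the sash need not touch it.
- sash: The leaded sash, flat and loose on the bench: oak frame with leaded glass, 180 mm across (its x, towards the back batten), 220 mm long (its y), 22 mm high, 0.5 kg. Origin: centre of its underside. It starts 2 to 6 mm off the back batten; home, its origin lies at x = -90 mm and its near edge at x = -180 mm in the back batten's frame.
- cleat: The cleat, a softwood block 45 x 100 mm, 25 mm high, screwed down at the near side of the gap. Axes parallel to the back batten's. Origin: at bench level, middle of its slanted face, the one towards the sash. That face follows x = 0.2 y from y = -49 to +49 mm: the gap is wider to the robot's right (-y), 1 in 5 like the wedge.
- gap (a point): Point at bench level in the middle of the cleat's slanted face. Minus its x in the back batten's frame, less 180 mm, is the gap that packers and wedge must fill with the sash home: anything from 35 to 58 mm. The wedge takes up 11 to 30 mm of it, so it needs one packer or two; the wedge alone is too thin.
- wedge: Hardwood wedge lying flat: 180 mm long, 40 mm high, 0.13 kg. Origin: underside of its butt, mid thickness, 25 mm from the butt's end; y points to the thin end (y = +155 mm). Butt, y = -25 to +35: 32 mm thick, parallel sides. Then it tapers 1 in 5 to 8 mm: the +x side, for the packers, stays straight (x = +16); the -x side, for the cleat, slants from x = -16 to +8.
- wedge_grip (a point): Point to grip the wedge: middle of its butt, 20 mm above its underside. With the wedge's y parallel to the back batten's y its slanted side lies true on the cleat's face; sliding on along that face closes it on the packers. Wood on wood, friction about 0.6: about 15 N of push moves the sash home and makes all tight. It does not spring back.
- packer1: One of three alike packers: a plain softwood block 14 mm thick (its x), 50 mm long (its y), 40 mm high (its z), about 20 g, standing on its 14 x 50 mm edge on the bench. Origin: centre of its underside.
- packer2: One of three alike packers: a plain softwood block 14 mm thick (its x), 50 mm long (its y), 40 mm high (its z), about 20 g, standing on its 14 x 50 mm edge on the bench. Origin: centre of its underside.
- packer3: One of three alike packers: a plain softwood block 14 mm thick (its x), 50 mm long (its y), 40 mm high (its z), about 20 g, standing on its 14 x 50 mm edge on the bench. Origin: centre of its underside.
- weight: Steel weight, a flat ring 72 mm across and 16 mm high, lying on the bench. To be left alone. Origin: centre of its underside.
- jar: Glass jar with a steel lid, 72 mm across and 85 mm high. To be left alone. Origin: centre of its underside.
- brush: Brush with a wooden handle, 150 mm long, lying on the bench left of the back batten. To be left alone.

How it is judged:
By the outcome, as a careful person would: the job done as asked, in the order asked, and still so for the second after the job is handed in, while the arm keeps its last pose, push and grip.
It also fails if it takes over 72 s, if anything falls off the work surface, if the arm or the gripper's body presses on something with over 40 N, if the wrist force passes 120 N, or if a joint passes its speed limit or range.

### The arm

A 7-joint arm with a two-finger parallel gripper is mounted at the origin on the work surface. World frame = base frame: x ahead of the robot, y to its left, z up, the work surface at z = 0. Lengths are in m, angles in rad, forces in N, time in s.
With the tool pointing down it reaches from about 0.35 to 0.9 m from the base axis. Payload 8.1 kg.
Tool frame: the origin (TCP) lies at the very end of the fingers, on their centre line; the grasp point (between the pads) lies 19 mm behind it (arm.tcp_to_grasp is the z of the grasp point in the tool frame, in m); z points along the fingers, y is the line along which they close (so a half turn about z gives the same grasp; the last joint's range is limited). The gripper opens to 92 mm and grips with 3 to 60 N. Pads are 19 mm wide; open, the fingers measure 130 mm over their backs; the gripper's body (75 mm by 190 mm) begins 47 mm behind the grasp point.
Start: joints at [-1.451, 0.434, 0.025, 1.573, -0.012, 1.134, -0.075], TCP at [0.138, 0.61, 0.227] pointing down, gripper open.
Joint ranges: [-2.62, 2.62], [-0.44, 2.09], [-1.27, 1.32], [0.08, 2.57], [-1.32, 4.46], [0.12, 2], [-2.74, 2.74]. Speed limits (rad/s): [2.22, 2.22, 3.01, 3.01, 3.14, 3.14, 3.14].

### API

Orientations are given as a rotation vector (axis times angle).
In Python, from cell import readout, vision, sign_off, arm gives the robot as it stands. The module is installed in compiled form; this text tells all that it offers.
- The arm moves only by the shell command python3 -m creep 'ROWS' [FORCE]. ROWS is JSON, a list of rows, each a list of 5 numbers: the shift along the tool's x, y, z in units of 4 cm (1.0 is 4 cm), then the turn about the tool's z in units of 4 degrees (1.0 is 4 degrees), then the opening, from 0 (shut) to 1 (fully open). A call has 1 to 12 rows; each row shifts and turns the commanded pose from where the row before left it, along the tool's axes as they then stand; what a row does not reach is not made up. A row lasts 1/8 s, in which the tool goes at most 62.5 mm and 10.7 degrees, less where a joint would pass 70% of its speed; a pose out of reach is approached as far as the arm can. A call with a number of a shift or a turn outside -1 to 1 is refused whole. A call with a gripper value outside its range is refused whole. The fingers move at their own pace and stop on an object; FORCE is the grip in N (left out, the last holds). Time passes only in rows, so rows that do not move let the fingers close. It gives the time, the measured TCP pose, the force, the opening and the grip force at its end, in the units of the state.
- readout.observe(): the state, without advancing time (a new reading comes with each control period).
- vision.get_image(name): name is "scene" or "top"; returns a dict with "pixels" (420x560x3 uint8, blue, green, red), "z_map" (420x560 float32, m along the optical axis (not along the pixel's ray), 0 where there is no reading), "camera_matrix" (3x3 intrinsics, pixels), "position" and "rotation" of the camera in the world. Camera axes: x right, y up, looking along -z (the intrinsics and any distortion apply to the point x, -y, -z); pixel columns grow to the right and rows downward; lengths in m; the calibration is good to about 2 mm. A picture is of the moment at which its call begins.
- sign_off(): hands the job in; it is judged then, once.
The state is a dict: "clock": time; "joints": joint angles; "dq": joint speeds; "joint_efforts": joint torques, N m; "position": TCP position; "ee_rot": TCP orientation; "force": force on the tool from outside, world axes, zero at the start; "ft_torque": the same for the moment, N m; "width": opening from 0.0 (shut) to 1.0 (fully open); "gripper_force": force on a finger pad.
Only numpy, scipy, OpenCV 4.12 (cv2) and the standard library are available. Lean on these libraries where they do the work, as an engineer would, in place of code of your own. Each camera call takes 0.05 s, during which the arm holds its last target. There are 200 camera calls.

## Working session

There is one attempt and no reset: what is moved stays moved. The work goes in short steps, Python scripts to look and compute and a shell command to move; the robot and the scene stay as the last step left them, time stands still between calls to the robot, and variables do not carry over. Pictures are saved under pics/ and viewed, at most 10 in all, crops included, and the job is handed in when it is done.

```bash
mkdir -p pics
cat > h.py <<'E'
import numpy as np,cv2
from cell import readout,vision,arm
def snap(n,f=None):
    d=vision.get_image(n)
    if f: cv2.imwrite('pics/'+f,d['pixels'])
    np.savez('pics/'+n+'.npz',**{k:np.asarray(v) for k,v in d.items()})
    return d
def cloud(d):
    z=d['z_map'];K=d['camera_matrix'];h,w=z.shape
    u,v=np.meshgrid(np.arange(w),np.arange(h))
    p=np.stack([(u-K[0,2])/K[0,0]*z,-(v-K[1,2])/K[1,1]*z,-z],-1)
    P=p@np.asarray(d['rotation']).T+np.asarray(d['position']); P[z==0]=np.nan
    return P
E
python3 - <<'E'
from h import *
print(readout.observe())
for n in('top','scene'):
    d=snap(n,n+'0.png');print(d['camera_matrix'],d['position'],d['rotation'],[k for k in d])
    P=cloud(d);print(np.nanmin(P.reshape(-1,3),0),np.nanmax(P.reshape(-1,3),0))
E
```

```text
{'clock': 0.0, 'joints': array([-1.45062676,  0.43522667,  0.02495387,  1.57410914, -0.01159142,
        1.13400399, -0.07509512]), 'dq': array([ 0.00083858, -0.00076113, -0.00069461, -0.00110332,  0.0005617 ,
        0.00011714,  0.00160329]), 'joint_efforts': array([-9.87514577e-04, -6.67854810e+01,  9.84061360e-01, -3.14454925e+01,
       -6.06625713e-02,  4.30568901e-02,  1.58190264e-04]), 'position': array([0.13801564, 0.60903537, 0.22593781]), 'ee_rot': array([-3.49267513e-01, -3.12208275e+00,  2.51641638e-03]), 'force': array([ 0.32330882, -0.12370893, -1.18273733]), 'ft_torque': array([ 0.00765395,  0.08466854, -0.01672073]), 'gripper_force': 0.0, 'width': 0.9974748135331368}
[[402.41859121   0.         277.43021612]
 [  0.         402.41859121 210.68471449]
 [  0.           0.           1.        ]] [0.4656537  0.01797058 1.15885385] [ 0.07146715 -0.0570616  -1.54483199] ['pixels', 'z_map', 'camera_matrix', 'position', 'rotation']Traceback (most recent call last):
  File "<stdin>", line 5, in <module>
  File "h.py", line 12, in cloud
    P=p@np.asarray(d['rotation']).T+np.asarray(d['position']); P[z==0]=np.nan
      ~~~~~~~~~~~~~~~~~~~~~~~~~~~~~^~~~~~~~~~~~~~~~~~~~~~~~~~
ValueError: operands could not be broadcast together with shapes (420,560) (3,)
```

```bash
sed -i "s/np.asarray(d\['rotation'\]).T/cv2.Rodrigues(np.asarray(d['rotation'],float))[0].T/" h.py
python3 - <<'E'
from h import *
for n in('top','scene'):
    d=snap(n,n+'0.png');P=cloud(d);print(np.nanmin(P.reshape(-1,3),0),np.nanmax(P.reshape(-1,3),0))
    for uv in((100,100),(280,210),(450,100),(100,300),(450,300)): print(uv,P[uv[1],uv[0]].round(4))
E
```

```text
[-0.03948454 -1.33376418 -0.77174955] [1.65232072 1.45807937 0.35448218]
(100, 100) [0.8762 0.563  0.0033]
(280, 210) [0.5614 0.0224 0.0191]
(450, 100) [ 9.006e-01 -4.703e-01 -4.000e-04]
(100, 300) [0.2936 0.5277 0.0019]
(450, 300) [ 0.3191 -0.4661 -0.0041]
[-0.77961743 -2.4485793  -0.77167216] [1.50889793 0.63424679 0.46194621]
(100, 100) [ 0.8241 -0.5835  0.0011]
(280, 210) [ 0.5749 -0.0068  0.0138]
(450, 100) [ 0.068  -0.0345  0.1085]
(100, 300) [ 1.0972 -0.4282 -0.7502]
(450, 300) [ 0.3718  0.3582 -0.0006]
```

View pics/top0.png

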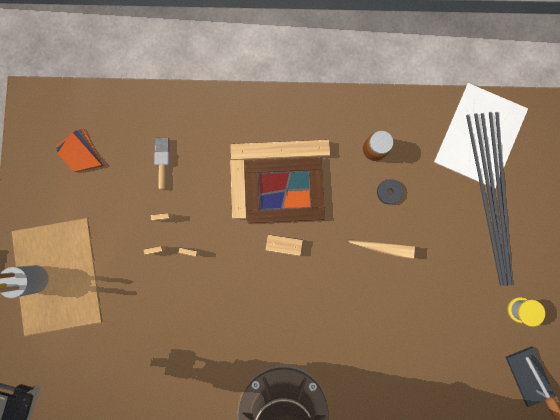

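View pics/scene0.png

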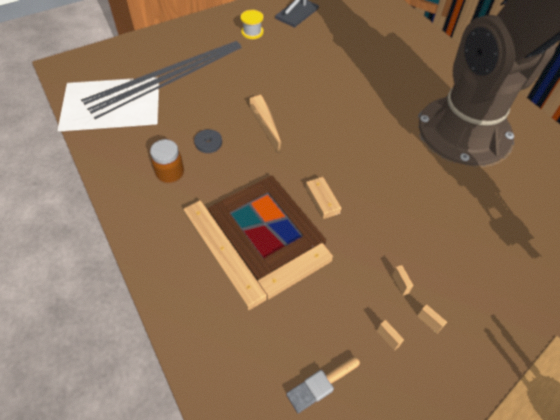

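Run:
```python
import cv2
a=cv2.imread('pics/top0.png')
c=cv2.resize(a[135:268,225:425],None,fx=4,fy=4,interpolation=cv2.INTER_CUBIC)
cv2.imwrite('pics/c1.png',c)
a2=a[205:265,140:210]
c2=cv2.resize(a2,None,fx=8,fy=8,interpolation=cv2.INTER_CUBIC)
cv2.imwrite('pics/c2.png',c2)
```

```text
(no output)
```

View pics/c1.png

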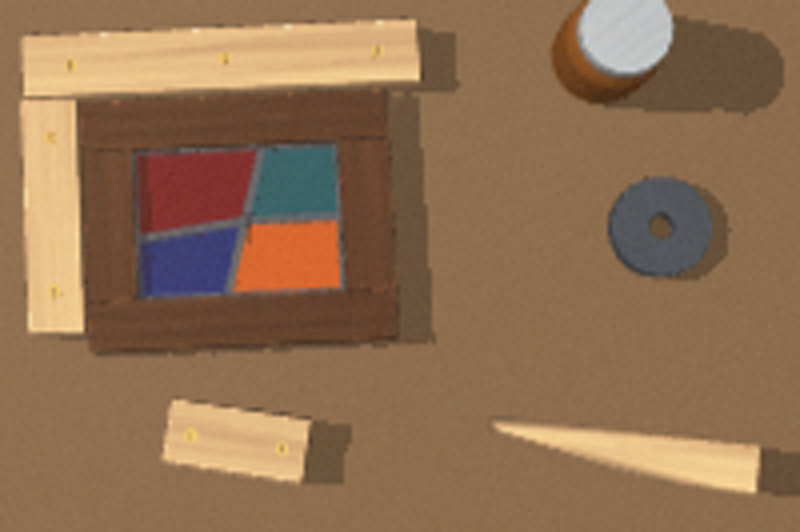

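View pics/c2.png

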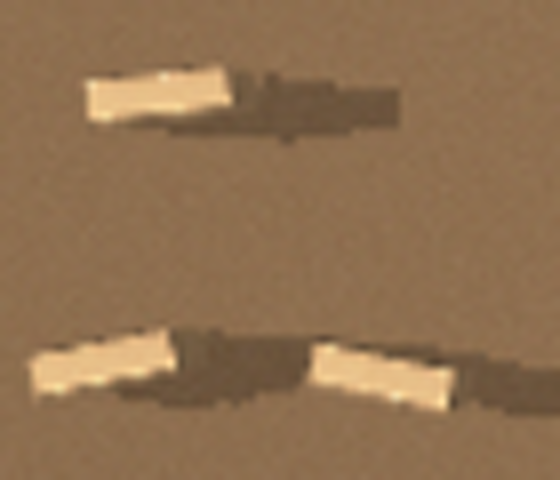

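```bash
cat >> h.py <<'E'
def onplane(d,uv,h):
    K=d['camera_matrix'];R=cv2.Rodrigues(np.asarray(d['rotation'],float))[0];o=np.asarray(d['position'])
    uv=np.asarray(uv,float)
    r=np.stack([(uv[:,0]-K[0,2])/K[0,0],-(uv[:,1]-K[1,2])/K[1,1],-np.ones(len(uv))],-1)@R.T
    return (o+r*((h-o[2])/r[:,2])[:,None])[:,:2]
def light(d):
    return (d['pixels'].astype(int).sum(-1)>450)&(d['pixels'][...,2]>185)&(d['pixels'][...,2].astype(int)-d['pixels'][...,0]>35)
E
python3 - <<'E'
from h import *
for n in('top','scene'):
    d=np.load(f'pics/{n}.npz');P=cloud(d);m=light(d)
    k,l,s,c=cv2.connectedComponentsWithStats(m.astype(np.uint8),connectivity=4)
    print(n)
    for i in range(1,k):
        if s[i,4]<40 or s[i,4]>3000: continue
        q=l==i;z=P[...,2][q];h=np.nanmedian(z)
        v,u=np.nonzero(q);H=.04 if h>.032 else .025
        xy=onplane(d,np.c_[u,v],H).astype(np.float32)
        (cx,cy),(w,hh),a=cv2.minAreaRect(xy)
        e=np.linalg.eigh(np.cov(xy.T))[1][:,1]; e*=np.sign(e[1])
        print(i,s[i],c[i].round(1),'z',np.nanpercentile(z,[5,50,95]).round(4),'mean',xy.mean(0).round(4),'rect',np.round([cx,cy,w,hh,a],4),'dir',np.degrees(np.arctan2(-e[0],e[1])).round(1))
    b=P[...,2][(~m)&(abs(P[...,2])<.02)];print('bench',np.median(b),b.std())
E
```

```text
top
7 [ 230  140  100   19 1480] [279.8 149. ] z [0.02   0.0235 0.0272] mean [0.7361 0.0275] rect [0.7361 0.028  0.0437 0.283  3.8655] dir 3.9
11 [230 160  16  58 791] [237.5 188.6] z [0.0202 0.0237 0.0273] mean [0.6192 0.1446] rect [0.6198 0.1447 0.1651 0.0387 3.9447] dir -85.8
13 [158 164   5  25  93] [160.1 175.8] z [0.0002 0.0178 0.0211] mean [0.6504 0.3669] rect [6.4990e-01 3.6670e-01 1.0900e-02 6.9300e-02 8.9061e+01] dir 89.6
16 [151 214  18   6  80] [158.9 216.3] z [0.035  0.039  0.0422] mean [0.5336 0.36  ] rect [0.5339 0.3588 0.0127 0.0478 7.7761] dir 7.4
17 [ 62 219  30  50 925] [ 77.6 244.2] z [-0.002   0.0015  0.0051] mean [0.4503 0.5904] rect [0.4479 0.5966 0.1391 0.0787 9.3807] dir -84.0
21 [ 41 226  11  17  72] [ 45.9 233.2] z [-0.0011  0.002   0.0058] mean [0.4789 0.6825] rect [4.78000e-01 6.83100e-01 3.03000e-02 3.74000e-02 5.75354e+01] dir -88.7
45 [266 235  36  21 543] [283.5 244.8] z [0.0202 0.0236 0.0271] mean [0.4633 0.0102] rect [4.63300e-01 1.01000e-02 9.83000e-02 4.34000e-02 8.27127e+01] dir -7.7
67 [349 241  66  17 516] [388.5 248.2] z [0.035  0.0387 0.0421]
[... 2353 characters left out ...]
-02 1.11700e-01 4.73000e-02 8.01137e+01] dir -8.9
22 [397 266  16  28 172] [405.  278.6] z [0.0101 0.0394 0.0419] mean [0.4445 0.2834] rect [4.44600e-01 2.84500e-01 6.20000e-02 2.16000e-02 6.62656e+01] dir -18.8
23 [423 305  24  22 171] [434.3 315.3] z [0.0366 0.0397 0.0422] mean [0.4443 0.3749] rect [ 0.4443  0.3747  0.0141  0.0482 12.6377] dir 12.7
24 [382 321  22  27 190] [392.5 332.5] z [0.0146 0.0393 0.042 ] mean [0.5381 0.3621] rect [5.37600e-01 3.62700e-01 5.39000e-02 2.09000e-02 8.63075e+01] dir 4.0
25 [327 359  33  25 279] [343.1 370.8] z [0.0111 0.0179 0.0213] mean [0.6579 0.3729] rect [0.6571 0.373  0.0703 0.0141 1.5545] dir -88.5
bench 0.00010340896033050884 0.0036332319206046253
```

```bash
cat >> h.py <<'E'
def plan(x,y,z,yaw):
    s=readout.observe();R=cv2.Rodrigues(s['ee_rot'])[0];ty=R[:,1]
    psi=np.degrees(np.arctan2(-ty[0],ty[1]));t=-(((yaw-psi)+90)%180-90)
    a=np.radians(psi-t);d=np.array([x,y,z])-s['position']
    X=np.array([-np.cos(a),-np.sin(a)]);Y=np.array([-np.sin(a),np.cos(a)])
    print('clk',round(s['clock'],2),'pos',s['position'].round(4),'psi',psi.round(2),'tilt',R[:2,2].round(3),'w',round(s['width'],3),'gf',round(s['gripper_force'],1),'F',s['force'].round(1))
    print('turn first',round(t/4,2),'then xyz',(np.array([d[:2]@X,d[:2]@Y,-d[2]])/.04).round(3))
E
cat > wfit.py <<'E'
from h import *
from scipy.optimize import minimize
# wedge outline fit (top face at z=.04), both cameras
W=np.array([[16,-25],[16,155],[8,155],[-16,35],[-16,-25]])/1e3
def fit(n,x0):
    d=np.load(f'pics/{n}.npz');P=cloud(d);m=light(d)
    k,l,s,c=cv2.connectedComponentsWithStats(m.astype(np.uint8),connectivity=4)
    xy=None
    for i in range(1,k):
        q=l==i
        if s[i,4]<300 or s[i,4]>600: continue
        zz=np.nanmedian(P[...,2][q])
        v,u=np.nonzero(q); p=onplane(d,np.c_[u,v],.04)
        if np.hypot(*(p.mean(0)-[.463,-.28]))<.03: xy=p;mm=q
    # soft: compare pixel centres in box inside polygon (supersampled mask)
    v,u=np.nonzero(mm);vv,uu=np.mgrid[v.min()-4:v.max()+5,u.min()-4:u.max()+5]
    pts=onplane(d,np.c_[uu.ravel(),vv.ravel()],.04);t=mm[vv,uu].ravel().astype(float)
    pix=.0028
    def f(x):
        c,s_=np.cos(x[2]),np.sin(x[2]);L=(pts-x[:2])@np.array([[c,-s_],[s_,c]])
        poly=(W*1e4).astype(np.float32).reshape(-1,1,2)
        sd=np.array([cv2.pointPolygonTest(poly,(float(a*1e4),float(b*1e4)),True) for a,b in L])/1e4
        return ((1/(1+np.exp(-sd/(pix/4)))-t)**2).sum()
    r=minimize(f,x0,method='Nelder-Mead',options=dict(initial_simplex=np.array(x0)+np.vstack([np.zeros(3),np.diag([.006,.006,.05])])))
    print(n,r.x.round(4),np.degrees(r.x[2]).round(2),r.fun)
if __name__=='__main__':
    for n in('top','scene'): fit(n,[.455,-.33,-.08])
E
python3 wfit.py; python3 -c "
from h import *
plan(.4395,.2775,.09,-11.4)"
```

```text
top [ 0.455  -0.3258 -0.0729] -4.17 40.81591604219575
scene [ 0.4595 -0.3279 -0.0684] -3.92 36.626636356732675
clk 0.15 pos [0.1381 0.6092 0.2261] psi -12.77 tilt [-0.    -0.001] w 0.999 gf 0.0 F [-0.4 -0.6 -0.2]
turn first -0.34 then xyz [-9.026 -6.639  3.404]
```

```bash
python3 -m creep '[[0,0,0,-0.34,0.7],[-0.9,-0.66,0.34,0,0.7],[-0.9,-0.66,0.34,0,0.7],[-0.9,-0.66,0.34,0,0.7],[-0.9,-0.66,0.34,0,0.7],[-0.9,-0.66,0.34,0,0.7],[-0.9,-0.66,0.34,0,0.7],[-0.9,-0.66,0.34,0,0.7],[-0.9,-0.66,0.34,0,0.7],[-0.9,-0.66,0.34,0,0.7],[-0.9,-0.7,0.34,0,0.7],[0,0,0,0,0.7]]' 20; python3 -c "
from h import *
plan(.4395,.2775,.026,-11.4)"
```

```text
clock: 1.65
position: [0.4405, 0.274, 0.0899]
ee_rot: [0.321, 3.125, -0.004]
force: [-0.5, 0.5, 0.2]
width: 0.701
gripper_force: 0.0
clk 1.65 pos [0.4405 0.274  0.0899] psi -11.73 tilt [-0.    -0.002] w 0.701 gf 0.0 F [-0.5  0.5  0.2]
turn first -0.08 then xyz [0.042 0.082 1.598]
```

```bash
python3 -m creep '[[0.04,0.08,0,-0.08,0.7],[0,0,0.6,0,0.7],[0,0,0.6,0,0.7],[0,0,0.4,0,0.7],[0,0,0,0,0.7],[0,0,0,0,0],[0,0,0,0,0],[0,0,0,0,0],[0,0,0,0,0],[0,0,0,0,0]]' 15; python3 -c "
from h import *
plan(.4395,.2775,.026,-11.4)"
```

```text
clock: 2.9
position: [0.438, 0.2819, 0.0275]
ee_rot: [0.304, 3.126, 0.002]
force: [-0.7, 0.4, 6.1]
width: 0.54
gripper_force: 15.0
clk 2.9 pos [0.438  0.2819 0.0275] psi -11.1 tilt [0.001 0.001] w 0.54 gf 15.0 F [-0.7  0.4  6.1]
turn first 0.08 then xyz [-0.057 -0.1    0.038]
```

```bash
python3 -m creep '[[0,0,-0.5,0,0],[0,0,-0.8,0,0],[0,0,-0.8,0,0],[0,0,0,0,0]]' 15
python3 - <<'E'
from h import *
plan(.4395,.2775,.026,-11.4)
for n in('top','scene'):
    d=snap(n,n+'1.png')
a=cv2.imread('pics/top1.png')[170:290,130:270];b=cv2.imread('pics/scene1.png')[200:380,330:480]
A=cv2.resize(a,None,fx=3,fy=3);B=cv2.resize(b,None,fx=2.5,fy=2.5)
H=max(A.shape[0],B.shape[0]);C=np.zeros((H,A.shape[1]+B.shape[1],3),np.uint8);C[:A.shape[0],:A.shape[1]]=A;C[:B.shape[0],A.shape[1]:]=B
cv2.imwrite('pics/c3.png',C)
E
```

```text
clock: 3.4
position: [0.4389, 0.2824, 0.1131]
ee_rot: [0.304, 3.124, 0.005]
force: [-0.0, -0.1, 0.5]
width: 0.539
gripper_force: 15.0
clk 3.4 pos [0.4389 0.2824 0.1131] psi -11.1 tilt [0.004 0.003] w 0.539 gf 15.0 F [-0.  -0.1  0.5]
turn first 0.07 then xyz [-0.038 -0.116  2.178]
```

View pics/c3.png

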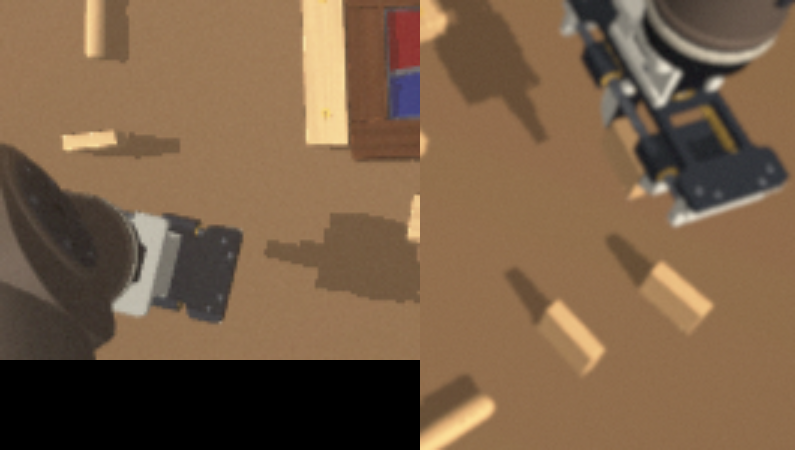

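Run:
```python
from h import *
t=np.load('pics/top.npz')
e=onplane(t,[[247.5,223],[324.2,219.2],[286,221.1]],.011)+[.002,.0005]
a=np.radians(3.9);X=np.array([np.cos(a),np.sin(a)]);Y=np.array([-X[1],X[0]]);O=np.array([.7165,.0142])
for p in e: print(p.round(4),'back',((p-O)@X).round(4),((p-O)@Y).round(4))
s=((e[2]-O)@X)
T=O+X*(s-.007-.006)+Y*.007
print(T)
plan(*T,.10,3.9)
```

```text
[0.5246 0.1148] back -0.1846 0.1134
[ 0.5409 -0.1038] back -0.1832 -0.1058
[0.5327 0.005 ] back -0.184 0.0033
[0.51952612 0.00778792]
clk 3.5 pos [0.4375 0.2814 0.1108] psi -11.09 tilt [0. 0.] w 0.541 gf 15.0 F [-0.4  1.1 -0.6]
turn first -3.75 then xyz [-1.58  -6.965  0.27 ]
```

```bash
python3 -m creep '[[0,0,0,-1,0],[0,0,0,-1,0],[0,0,0,-1,0],[0,0,0,-0.75,0],[-0.22,-1,0.04,0,0],[-0.22,-1,0.04,0,0],[-0.22,-1,0.04,0,0],[-0.22,-1,0.04,0,0],[-0.22,-1,0.04,0,0],[-0.22,-1,0.04,0,0],[-0.26,-0.97,0.03,0,0],[0,0,0,0,0]]'; python3 -m creep '[[0,0,0,0,0],[0,0,0,0,0]]';python3 -c "
from h import *
plan(.5195,.0078,.0295,3.9)"
```

```text
clock: 5.0
position: [0.5195, 0.0037, 0.0987]
ee_rot: [0.098, -3.138, 0.003]
force: [0.4, -0.3, 0.0]
width: 0.541
gripper_force: 15.0
clock: 5.25
position: [0.5191, 0.0089, 0.0995]
ee_rot: [0.11, -3.139, -0.001]
force: [-0.2, 0.5, 0.0]
width: 0.545
gripper_force: 15.0
clk 5.25 pos [0.5191 0.0089 0.0995] psi 4.02 tilt [-0.001  0.   ] w 0.545 gf 15.0 F [-0.2  0.5  0. ]
turn first 0.03 then xyz [-0.009 -0.027  1.75 ]
```

```bash
python3 -m creep '[[0,0,0.6,0,0],[0,0,0.6,0,0],[0,0,0.5,0,0],[0,0,0,0,0],[0,0,0,0,0]]';python3 -m creep '[[-0.05,0,0,0,0],[-0.05,0,0,0,0],[0,0,0,0,0]]';python3 -m creep '[[-0.03,0,0,0,0],[0,0,0,0,0]]'
```

```text
clock: 5.88
position: [0.5199, 0.0082, 0.0325]
ee_rot: [-0.109, 3.139, 0.0]
force: [0.0, -0.6, -0.6]
width: 0.543
gripper_force: 15.0
clock: 6.25
position: [0.5227, 0.0079, 0.032]
ee_rot: [0.107, -3.138, -0.0]
force: [-4.5, -0.2, 2.1]
width: 0.543
gripper_force: 15.0
clock: 6.5
position: [0.5236, 0.0079, 0.0318]
ee_rot: [0.107, -3.138, -0.0]
force: [-6.6, -0.4, 3.6]
width: 0.546
gripper_force: 15.0
```

```bash
python3 -m creep '[[0.05,0,0,0,0],[0,0,0.05,0,0],[0,0,0,0,0]]';python3 -m creep '[[0,0,0.04,0,0],[0,0,0,0,0]]'
python3 - <<'E'
from h import *
for n in('top','scene'): snap(n,n+'2.png')
b=cv2.imread('pics/scene2.png')[130:280,240:400]
cv2.imwrite('pics/c4.png',cv2.resize(b,None,fx=4,fy=4,interpolation=cv2.INTER_CUBIC))
E
```

```text
clock: 6.88
position: [0.5233, 0.0078, 0.0299]
ee_rot: [-0.107, 3.139, 0.0]
force: [-0.2, -0.3, -1.8]
width: 0.544
gripper_force: 15.0
clock: 7.12
position: [0.523, 0.0079, 0.0283]
ee_rot: [-0.107, 3.139, 0.0]
force: [-0.3, -0.1, -0.5]
width: 0.544
gripper_force: 15.0
```

View pics/c4.png

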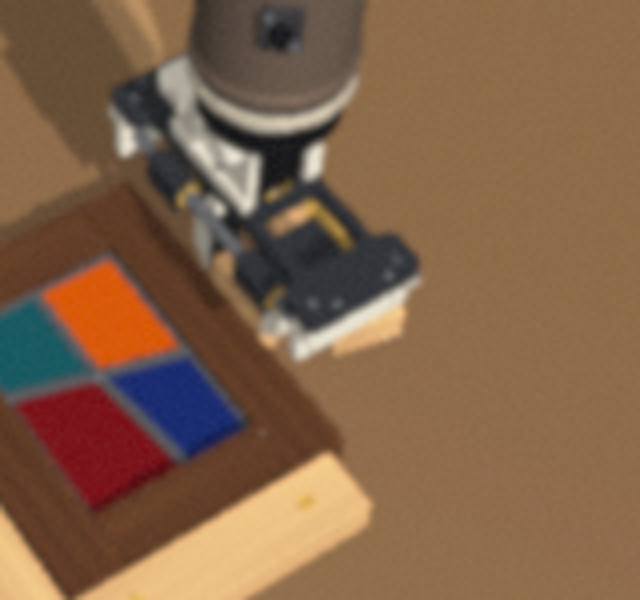

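```bash
python3 -m creep '[[0,0,0.02,0,0],[0,0,0,0,0],[0,0,0,0,0.7],[0,0,0,0,0.7],[0,0,0,0,0.7],[0,0,-0.5,0,0.7],[0,0,-1,0,0.7],[0,0,-1,0,0.7],[0,1,0,0,0.7],[0,1,0,0,0.7],[0,1,0,0,0.7],[0,1,0,0,0.7]]';python3 -m creep '[[0,1,0,0,0.7],[0,0,0,0,0.7],[0,0,0,0,0.7],[0,0,0,0,0.7]]'
python3 - <<'E'
from h import *
plan(.5356,.361,.08,7.2)
d=snap('top','top3.png');P=cloud(d);m=light(d)
k,l,s,c=cv2.connectedComponentsWithStats(m.astype(np.uint8),connectivity=4)
for i in range(1,k):
    if 40<s[i,4]<130:
        q=l==i;v,u=np.nonzero(q);xy=onplane(d,np.c_[u,v],.04).astype(np.float32)
        e=np.linalg.eigh(np.cov(xy.T))[1][:,1]
        print(s[i],np.nanpercentile(P[...,2][q],[10,50,90]).round(3),np.round(cv2.minAreaRect(xy)[:2],4).tolist() if 0 else (xy.mean(0).round(4),cv2.minAreaRect(xy)),np.degrees(np.arctan(-e[0]/e[1])).round(1))
cv2.imwrite('pics/c5.png',cv2.resize(d['pixels'][195:260,225:345],None,fx=6,fy=6,interpolation=cv2.INTER_CUBIC))
E
```

```text
clock: 8.72
position: [0.5117, 0.1686, 0.1276]
ee_rot: [-0.107, 3.14, 0.0]
force: [1.3, 0.2, -0.3]
width: 0.7
gripper_force: 0.0
clock: 9.22
position: [0.5094, 0.2059, 0.1275]
ee_rot: [-0.104, 3.14, -0.001]
force: [-0.2, -0.4, 0.2]
width: 0.701
gripper_force: 0.0
clk 9.22 pos [0.5094 0.2059 0.1275] psi 3.8 tilt [ 0.    -0.001] w 0.701 gf 0.0 F [-0.2 -0.4  0.2]
turn first -0.85 then xyz [-1.135  3.764  1.188]
[158 164   5  25 108] [0.002 0.018 0.021] (array([0.647 , 0.3621], dtype=float32), ((0.6475428938865662, 0.3625950813293457), (0.06826486438512802, 0.01129505317658186), 2.8047502040863037)) -89.6
[277 221  17   5  73] [0.036 0.039 0.041] (array([0.5246, 0.0091], dtype=float32), ((0.5237411260604858, 0.007510609924793243), (0.011141027323901653, 0.044531144201755524), 1.4257363080978394)) 4.5
```

View pics/c5.png

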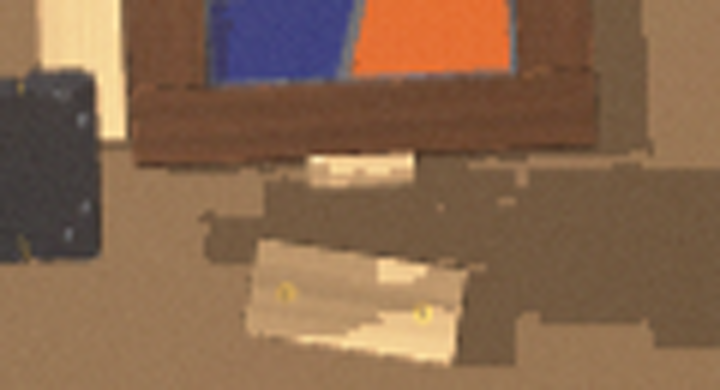

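```bash
python3 -m creep '[[0,0,0,-0.85,0.7],[-0.28,0.94,0.3,0,0.7],[-0.28,0.94,0.3,0,0.7],[-0.28,0.94,0.3,0,0.7],[-0.28,0.94,0.3,0,0.7],[0,0,0,0,0.7],[0,0,0,0,0.7],[0,0,0,0,0.7]]';python3 -c "
from h import *
plan(.5356,.360,.027,7.2)"
```

```text
clock: 10.28
position: [0.5351, 0.3604, 0.08]
ee_rot: [-0.197, 3.135, -0.001]
force: [0.2, -0.1, -0.7]
width: 0.699
gripper_force: 0.0
clk 10.28 pos [0.5351 0.3604 0.08  ] psi 7.18 tilt [ 0.001 -0.001] w 0.699 gf 0.0 F [ 0.2 -0.1 -0.7]
turn first -0.01 then xyz [-0.01  -0.011  1.325]
```

```bash
python3 -m creep '[[0.02,0,0.6,0,0.7],[0,0,0.6,0,0.7],[0,0,0.12,0,0.7],[0,0,0,0,0.7],[0,0,0,0,0],[0,0,0,0,0],[0,0,0,0,0],[0,0,0,0,0]]' 15;python3 -m creep '[[0,0,-0.5,0,0],[0,0,-1,0,0],[0,0,-0.6,0.8,0],[0,0,0,0,0],[0,0,0,0,0],[0,0,0,0,0]]';python3 - <<'E'
from h import *
a=np.radians(3.9);X=np.array([np.cos(a),np.sin(a)])
T=np.array([.523,.0079])-X*.018
plan(*T,.10,3.9)
E
```

```text
clock: 11.28
position: [0.5342, 0.3624, 0.0277]
ee_rot: [-0.2, 3.134, 0.001]
force: [-0.0, -0.9, 6.2]
width: 0.544
gripper_force: 15.0
clock: 12.02
position: [0.533, 0.3617, 0.1098]
ee_rot: [0.113, -3.138, 0.002]
force: [-0.2, -0.2, 0.5]
width: 0.542
gripper_force: 15.0
clk 12.03 pos [0.533  0.3617 0.1098] psi 4.14 tilt [-0.001 -0.001] w 0.542 gf 15.0 F [-0.2 -0.2  0.5]
turn first 0.06 then xyz [ 1.302 -8.808  0.244]
```

```bash
python3 -m creep '[[0.14,-0.98,0.03,0.06,0],[0.14,-0.98,0.03,0,0],[0.14,-0.98,0.03,0,0],[0.14,-0.98,0.03,0,0],[0.14,-0.98,0.03,0,0],[0.14,-0.98,0.03,0,0],[0.15,-0.98,0.03,0,0],[0.15,-0.98,0.03,0,0],[0.16,-0.97,0,0,0],[0,0,0,0,0],[0,0,0,0,0],[0,0,0,0,0]]';python3 - <<'E'
from h import *
a=np.radians(3.9);X=np.array([np.cos(a),np.sin(a)])
T=np.array([.523,.0079])-X*.018
plan(*T,.032,3.9)
E
```

```text
clock: 13.52
position: [0.5058, 0.0084, 0.1009]
ee_rot: [0.109, -3.139, -0.001]
force: [-0.0, 0.4, -0.9]
width: 0.547
gripper_force: 15.0
clk 13.53 pos [0.5058 0.0084 0.1009] psi 3.99 tilt [-0.     0.001] w 0.547 gf 15.0 F [-0.   0.4 -0.9]
turn first 0.02 then xyz [ 0.021 -0.042  1.723]
```

```bash
python3 -m creep '[[0.02,-0.04,0,0,0],[0,0,0.6,0,0],[0,0,0.6,0,0],[0,0,0.58,0,0],[0,0,0,0,0],[0,0,0,0,0]]';python3 -m creep '[[-0.04,0,0,0,0],[-0.03,0,0,0,0],[0,0,0,0,0]]';python3 -m creep '[[-0.03,0,0,0,0],[0,0,0,0,0]]'
```

```text
clock: 14.28
position: [0.5053, 0.0056, 0.0305]
ee_rot: [-0.107, 3.14, 0.0]
force: [-0.3, -1.0, 0.1]
width: 0.544
gripper_force: 15.0
clock: 14.65
position: [0.5082, 0.0056, 0.0303]
ee_rot: [-0.106, 3.139, 0.0]
force: [-0.3, -0.3, -0.9]
width: 0.54
gripper_force: 15.0
clock: 14.9
position: [0.5091, 0.0057, 0.03]
ee_rot: [-0.106, 3.14, 0.0]
force: [-0.0, -1.0, -0.3]
width: 0.54
gripper_force: 15.0
```

```bash
python3 -m creep '[[-0.03,0,0,0,0],[0,0,0,0,0]]';python3 -m creep '[[-0.02,0,0.05,0,0],[0,0,0,0,0],[0,0,0,0,0]]'
```

```text
clock: 15.15
position: [0.5101, 0.0057, 0.0299]
ee_rot: [0.106, -3.139, -0.0]
force: [-0.6, 0.2, -0.7]
width: 0.543
gripper_force: 15.3
clock: 15.52
position: [0.5104, 0.0057, 0.0277]
ee_rot: [0.106, -3.139, 0.0]
force: [-4.3, -0.5, 1.6]
width: 0.542
gripper_force: 16.3
```

```bash
python3 -m creep '[[0.01,0,0,0,0],[0,0,0,0,0.7],[0,0,0,0,0.7],[0,0,0,0,0.7],[0,0,-0.5,0,0.7],[0,0,-1,0,0.7],[0,0,-1,0,0.7],[0,-1,0,0,0.7],[0,-1,0,0,0.7],[0,-1,0,0,0.7],[0,-1,0,0,0.7],[0,-1,0,0,0.7]]';python3 -m creep '[[0,-1,0,0,0.7],[0,0,0,0,0.7],[0,0,0,0,0.7]]'
python3 - <<'E'
from h import *
print(readout.observe()['joints'].round(2))
plan(.457,-.327,.12,-94.05)
d=snap('top','top4.png')
cv2.imwrite('pics/c6.png',cv2.resize(d['pixels'][195:260,225:345],None,fx=6,fy=6,interpolation=cv2.INTER_CUBIC))
E
```

```text
clock: 17.02
position: [0.5245, -0.1952, 0.1281]
ee_rot: [-0.106, 3.139, -0.0]
force: [-0.3, -0.0, -0.5]
width: 0.699
gripper_force: 0.0
clock: 17.4
position: [0.5269, -0.2332, 0.1278]
ee_rot: [-0.106, 3.14, 0.001]
force: [0.4, 0.5, -1.5]
width: 0.703
gripper_force: 0.0
[ 0.23  0.46  0.13  1.82 -0.08  0.87  2.04]
clk 17.4 pos [ 0.5269 -0.2332  0.1278] psi 3.87 tilt [0.    0.001] w 0.703 gf 0.0 F [ 0.4  0.5 -1.5]
turn first -20.52 then xyz [2.462 1.579 0.195]
```

View pics/c6.png

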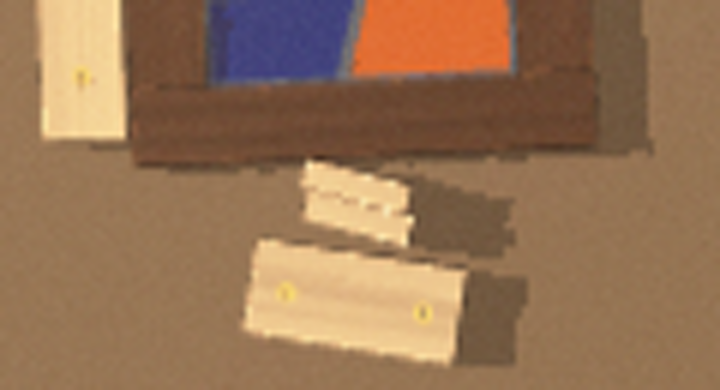

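```bash
python3 -m creep '[[0,0,0,1,0.8],[0,0,0,1,0.8],[0,0,0,1,0.8],[0,0,0,1,0.8],[0,0,0,1,0.8],[0,0,0,1,0.8],[0,0,0,1,0.8],[0,0,0,1,0.8],[0,0,0,1,0.8],[0,0,0,1,0.8],[0,0,0,1,0.8],[0,0,0,1,0.8]]';python3 -m creep '[[0,0,0,1,0.8],[0,0,0,1,0.8],[0,0,0,1,0.8],[0,0,0,1,0.8],[0,0,0,1,0.8],[0,0,0,1,0.8],[0,0,0,1,0.8],[0,0,0,1,0.8],[0,0,0,1,0.8],[0,0,0,1,0.8],[0,0,0,0.45,0.8],[0,0,0,0,0.8]]'
python3 - <<'E'
from h import *
print(readout.observe()['joints'].round(2))
d=np.load('pics/top.npz')
c=onplane(d,[[225+357/6-.4,195+203/6-.4]],.04)[0]+[-.001,-.001];print(c)
plan(*c,.09,-86.1)
E
```

```text
clock: 18.95
position: [0.5272, -0.232, 0.128]
ee_rot: [-1.18, -2.912, -0.001]
force: [0.1, 0.1, 0.0]
width: 0.803
gripper_force: 0.0
clock: 20.45
position: [0.527, -0.2328, 0.1279]
ee_rot: [-2.139, -2.301, -0.0]
force: [-0.6, -0.1, 0.5]
width: 0.798
gripper_force: 0.0
[-0.06  0.49  0.55  1.84 -0.32  0.89  0.71]
[0.50756745 0.00865367]
clk 20.45 pos [ 0.527  -0.2328  0.1279] psi -85.82 tilt [0. 0.] w 0.798 gf 0.0 F [-0.6 -0.1  0.5]
turn first 0.07 then xyz [ 6.057 -0.075  0.948]
```

```bash
python3 -m creep '[[1,-0.01,0.15,0.07,0.8],[1,-0.01,0.15,0,0.8],[1,-0.01,0.15,0,0.8],[1,-0.01,0.15,0,0.8],[1,-0.01,0.15,0,0.8],[1,-0.01,0.15,0,0.8],[0.06,0,0,0,0.8],[0,0,0,0,0.8],[0,0,0,0,0.8],[0,0,0,0,0.8]]'; python3 -c "
from h import *
plan(.5076,.0087,.0285,-86.1)"
```

```text
clock: 21.7
position: [0.5084, 0.0069, 0.0921]
ee_rot: [2.148, 2.292, 0.0]
force: [-0.1, 0.7, 0.7]
width: 0.802
gripper_force: 0.0
clk 21.7 pos [0.5084 0.0069 0.0921] psi -86.31 tilt [ 0. -0.] w 0.802 gf 0.0 F [-0.1  0.7  0.7]
turn first -0.05 then xyz [ 0.047 -0.016  1.59 ]
```

```bash
python3 -m creep '[[0.04,-0.01,0.6,-0.05,0.8],[0,0,0.6,0,0.8],[0,0,0.38,0,0.8],[0,0,0,0,0.8],[0,0,0,0,0.8]]';python3 -m creep '[[0,0,0,0,0.4],[0,0,0,0,0.4],[0,0,0,0,0.2],[0,0,0,0,0.2],[0,0,0,0,0.2],[0,0,0,0,0.2]]' 8; python3 -c "
from h import *
plan(.5076,.0087,.0285,-86.1)"
```

```text
clock: 22.32
position: [0.5082, 0.0093, 0.0293]
ee_rot: [2.143, 2.297, 0.001]
force: [1.3, 1.0, -0.2]
width: 0.8
gripper_force: 0.0
clock: 23.08
position: [0.5078, 0.0096, 0.0288]
ee_rot: [2.143, 2.297, 0.0]
force: [-0.1, 1.1, 1.8]
width: 0.334
gripper_force: 7.2
clk 23.07 pos [0.5078 0.0096 0.0288] psi -86.01 tilt [0. 0.] w 0.334 gf 7.2 F [-0.1  1.1  1.8]
turn first 0.02 then xyz [-0.022 -0.006  0.007]
```

```bash
python3 -m creep '[[0,0,0,0,0],[0,0,0,0,0],[0,0,0,0,0],[0,0,0,0,0]]' 20
```

```text
clock: 23.58
position: [0.5078, 0.0096, 0.0288]
ee_rot: [2.143, 2.297, 0.0]
force: [0.0, 0.9, 3.5]
width: 0.324
gripper_force: 18.2
```

```bash
python3 -m creep '[[0,0.05,0,0,0],[0,0.05,0,0,0],[0,0,0,0,0]]' 20;python3 -m creep '[[0,0.05,0,0,0],[0,0.03,0,0,0],[0,0,0,0,0]]'
```

```text
clock: 23.95
position: [0.5102, 0.0096, 0.0287]
ee_rot: [-2.142, -2.295, 0.003]
force: [-5.4, -1.0, 10.8]
width: 0.324
gripper_force: 18.6
clock: 24.32
position: [0.513, 0.0097, 0.0286]
ee_rot: [-2.142, -2.295, 0.003]
force: [-6.4, -0.5, 11.6]
width: 0.32
gripper_force: 18.9
```

```bash
python3 -m creep '[[0,0,0,0,0.45],[0,0,0,0,0.45],[0,0,0,0,0.45]]'; python3 -m creep '[[0,0,-0.5,0,0.6],[0,0,-1,0,0.6],[0,0,-1,0,0.6],[-1,0,0,0,0.6],[-1,0,0,0,0.6],[-1,0,0,0,0.6],[-1,0,0,0,0.6],[-1,0,0,0,0.6],[-1,0,0,0,0.6],[0,0,0,0,0.6]]'
python3 - <<'E'
from h import *
d=snap('top','top5.png')
cv2.imwrite('pics/c7.png',cv2.resize(d['pixels'][195:260,225:345],None,fx=6,fy=6,interpolation=cv2.INTER_CUBIC))
plan(.457,-.327,.10,-94.05)
P=cloud(d)[215:236,272:298,2];print((P*1000).round(0).astype(int)[::2,::2])
E
```

```text
clock: 24.7
position: [0.515, 0.0101, 0.0286]
ee_rot: [2.143, 2.297, -0.0]
force: [-0.3, 0.4, 0.3]
width: 0.45
gripper_force: 0.0
clock: 25.95
position: [0.531, -0.2335, 0.1289]
ee_rot: [2.148, 2.29, -0.002]
force: [-0.3, -0.2, -0.6]
width: 0.6
gripper_force: 0.0
clk 26.0 pos [ 0.5312 -0.2309  0.1286] psi -86.17 tilt [-0.    -0.001] w 0.6 gf 0.0 F [-0.3  0.3 -0.7]
turn first 1.97 then xyz [-2.528 -1.68   0.715]
[[                  21                   24                   23
                    18                   18                   23
                    21                   17                   24
                    25                   20                   23
                    19]
 [                  20                   22                   20
                    18                   22                   17
                    17                   24                   23
                    18                   21                   22
                    19]
 [                  20                   20                   23
                    24                   25         
[... 1799 characters left out ...]
   39 -9223372036854775808                   -1
                    -1]
 [                   0                   -3                    1
                    -3                    1                    1
                     7                   16                   32
                    38                   39                   -1
                     1]
 [                  24                    1                    3
                    -2                    1                   -4
                    -1                   -5                   -2
                     1                   -2                   -4
                     0]]<stdin>:5: RuntimeWarning: invalid value encountered in cast
```

View pics/c7.png

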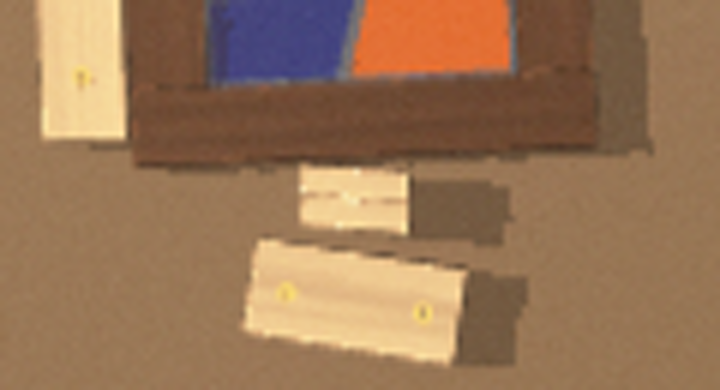

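Run:
```python
from h import *
d=np.load('pics/top.npz');P=cloud(d)
q=np.zeros(P.shape[:2],bool);q[218:236,270:298]=P[218:236,270:298,2]>.03
v,u=np.nonzero(q);xy=onplane(d,np.c_[u,v],.04).astype(np.float32)
print(len(xy),cv2.minAreaRect(xy));e=np.linalg.eigh(np.cov(xy.T))[1][:,1];y=np.degrees(np.arctan(-e[0]/e[1]));c=xy.mean(0)+[-.001,-.001];print(c,y)
plan(*c,.09,y-90)
```

```text
183 ((0.5108357071876526, 0.011327493004500866), (0.04908892512321472, 0.0281190425157547), 87.3372573852539)
[0.5097066  0.01036792] -3.0387027711693535
clk 26.0 pos [ 0.5312 -0.2309  0.1286] psi -86.17 tilt [-0.    -0.001] w 0.6 gf 0.0 F [-0.3  0.3 -0.7]
turn first 1.72 then xyz [ 5.995 -0.856  0.965]
```

```bash
python3 -m creep '[[0,0,0,0.86,0.7],[0,0,0,0.86,0.7],[1,-0.14,0.16,0,0.7],[1,-0.14,0.16,0,0.7],[1,-0.14,0.16,0,0.7],[1,-0.14,0.16,0,0.7],[1,-0.14,0.16,0,0.7],[1,-0.14,0.16,0,0.7],[0,0,0,0,0.7],[0,0,0,0,0.7],[0,0,0,0,0.7]]';python3 -c "
from h import *
plan(.5097,.0104,.029,-93.04)"
```

```text
clock: 27.38
position: [0.5102, 0.0111, 0.0906]
ee_rot: [2.278, 2.163, 0.0]
force: [0.7, 0.2, 0.2]
width: 0.7
gripper_force: 0.0
clk 27.38 pos [0.5102 0.0111 0.0906] psi -92.97 tilt [ 0. -0.] w 0.7 gf 0.0 F [0.7 0.2 0.2]
turn first 0.02 then xyz [-0.019 -0.012  1.539]
```

Descend, grip, back off 3 mm, turn to square, push to contact.

```bash
python3 -m creep '[[0,0,0.6,0,0.7],[0,0,0.6,0,0.7],[0,0,0.33,0,0.7],[0,0,0,0,0.7],[0,0,0,0,0.2],[0,0,0,0,0.2],[0,0,0,0,0.2],[0,0,0,0,0.2],[0,0,0,0,0.2]]' 15;python3 -m creep '[[0,-0.07,-0.02,0,0.2],[0,0,0,-0.6,0.2],[0,0,0,-0.6,0.2],[0,0,0,-0.52,0.2],[0,0,0,0,0.2],[0,0,0,0,0.2]]';python3 -m creep '[[0,0.05,0.02,0,0.2],[0,0.05,0,0,0.2],[0,0.05,0,0,0.2],[0,0,0,0,0.2]]'; python3 -c "
from h import *
plan(.5097,.0104,.029,-86.1)"
```

```text
clock: 28.5
position: [0.5104, 0.0122, 0.0293]
ee_rot: [2.276, 2.165, 0.001]
force: [0.3, 0.9, 1.9]
width: 0.304
gripper_force: 14.9
clock: 29.25
position: [0.5073, 0.0121, 0.0299]
ee_rot: [-2.143, -2.297, -0.0]
force: [-0.2, -0.3, 0.3]
width: 0.304
gripper_force: 14.9
clock: 29.75
position: [0.5124, 0.0126, 0.0291]
ee_rot: [-2.142, -2.296, 0.002]
force: [-3.6, -0.2, 5.2]
width: 0.305
gripper_force: 14.9
clk 29.75 pos [0.5124 0.0126 0.0291] psi -86.02 tilt [-0.002  0.   ] w 0.305 gf 14.9 F [-3.6 -0.2  5.2]
turn first 0.02 then xyz [-0.049 -0.072  0.002]
```

```bash
python3 -m creep '[[0,0.03,0,0,0.2],[0,0.03,0,0,0.2],[0,0,0,0,0.2]]';python3 -m creep '[[0,0.03,0,0,0.2],[0,0,0,0,0.2]]'
python3 - <<'E'
from h import *
d=snap('scene','scene6.png')
cv2.imwrite('pics/c8.png',cv2.resize(d['pixels'][130:280,240:400],None,fx=4,fy=4,interpolation=cv2.INTER_CUBIC))
E
```

```text
clock: 30.12
position: [0.5157, 0.0128, 0.0291]
ee_rot: [-2.143, -2.297, 0.0]
force: [-1.0, 0.7, 2.4]
width: 0.303
gripper_force: 14.9
clock: 30.38
position: [0.5175, 0.0129, 0.0291]
ee_rot: [2.142, 2.297, 0.001]
force: [-0.5, 0.3, -0.7]
width: 0.301
gripper_force: 15.0
```

View pics/c8.png

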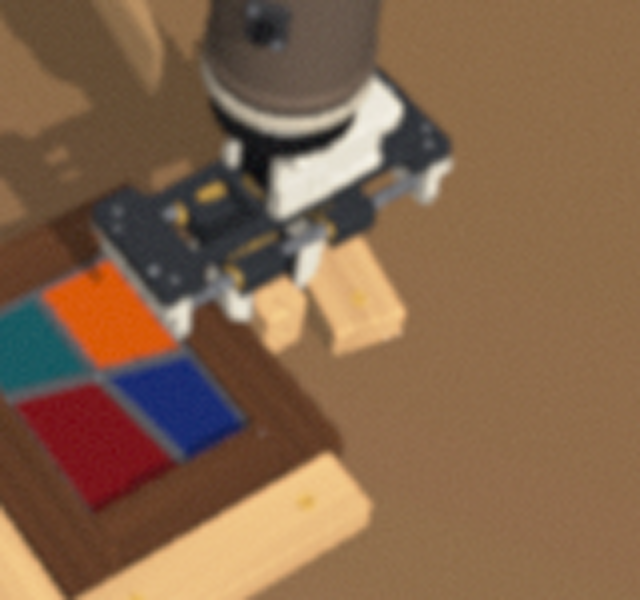

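```bash
python3 -m creep '[[0,0.03,0,0,0.2],[0,0,0,0,0.2]]';python3 -m creep '[[0,0.02,0,0,0.2],[0,0,0,0,0.2]]'
```

```text
clock: 30.68
position: [0.5181, 0.0129, 0.0291]
ee_rot: [-2.143, -2.297, 0.0]
force: [-0.9, 0.1, 0.8]
width: 0.304
gripper_force: 14.9
clock: 30.92
position: [0.5182, 0.013, 0.029]
ee_rot: [-2.142, -2.297, 0.001]
force: [-4.5, -0.3, 3.8]
width: 0.3
gripper_force: 14.9
```

```bash
python3 -m creep '[[0,-0.01,0,0,0.2],[0,0,0,0,0.4],[0,0,0,0,0.4],[0,0,0,0,0.4],[0,0,-0.5,0,0.6],[0,0,-1,0,0.6],[0,0,-1,0,0.6],[-1,0,0,0,0.6],[-1,0,0,0,0.6],[-1,0,0,0,0.6],[-1,0,0,0,0.6],[-1,0,0,0,0.6]]'; python3 -m creep '[[-1,0,0,0.98,0.6],[0,0,0,0.98,0.6],[0,0,0,0,0.6],[0,0,0,0,0.6]]'
cat > chk.py <<'E'
from h import *
d=snap('top');P=cloud(d)
q=np.zeros(P.shape[:2],bool);q[216:236,270:298]=P[216:236,270:298,2]>.031
v,u=np.nonzero(q);xy=onplane(d,np.c_[u,v],.04).astype(np.float32)
e=np.linalg.eigh(np.cov(xy.T))[1][:,1];print(len(xy),cv2.minAreaRect(xy),xy.mean(0),np.degrees(np.arctan(-e[0]/e[1])))
E
python3 - <<'E'
import chk
from h import *
plan(.457,-.327,.06,-94.05)
E
```

```text
clock: 32.42
position: [0.5326, -0.1879, 0.1292]
ee_rot: [2.142, 2.297, 0.0]
force: [0.2, 0.1, -0.1]
width: 0.6
gripper_force: 0.0
clock: 32.92
position: [0.5354, -0.2257, 0.129]
ee_rot: [-2.292, -2.148, -0.0]
force: [-0.1, 0.6, 0.5]
width: 0.601
gripper_force: 0.0
180 ((0.5180827975273132, 0.011551943607628345), (0.027823608368635178, 0.04730221629142761), 1.436173439025879) [0.5170359  0.01166593] 3.914054887344919
clk 32.98 pos [ 0.5354 -0.2257  0.1291] psi -93.71 tilt [0. 0.] w 0.6 gf 0.0 F [-0.9 -0.3 -0.6]
turn first 0.08 then xyz [-2.665 -1.776  1.727]
```

```bash
python3 -m creep '[[-0.9,-0.59,0.57,0.08,0.6],[-0.9,-0.59,0.57,0,0.6],[-0.87,-0.6,0.57,0,0.6],[0,0,0,0,0.6],[0,0,0,0,0.6],[0,0,0,0,0.6]]'; python3 -c "
from h import *
plan(.457,-.326,.006,-94.05)"
```

```text
clock: 33.72
position: [0.4581, -0.3268, 0.0612]
ee_rot: [2.297, 2.142, 0.002]
force: [0.3, -1.0, -1.1]
width: 0.6
gripper_force: 0.0
clk 33.73 pos [ 0.4581 -0.3268  0.0612] psi -94.02 tilt [0.001 0.   ] w 0.6 gf 0.0 F [ 0.3 -1.  -1.1]
turn first 0.01 then xyz [ 0.019 -0.028  1.379]
```

```bash
python3 -m creep '[[0.01,-0.02,0.6,0,0.6],[0,0,0.6,0,0.6],[0,0,0.17,0,0.6],[0,0,0,0,0.6],[0,0,0,0,0],[0,0,0,0,0],[0,0,0,0,0],[0,0,0,0,0],[0,0,0,0,0]]' 45; python3 -c "
from h import *
plan(.4829,-.2172,.007,-86.1)"
```

```text
clock: 34.85
position: [0.4562, -0.3276, 0.0064]
ee_rot: [2.3, 2.139, 0.001]
force: [-0.5, 1.9, 6.4]
width: 0.347
gripper_force: 44.9
clk 34.85 pos [ 0.4562 -0.3276  0.0064] psi -94.17 tilt [ 0.001 -0.   ] w 0.347 gf 44.9 F [-0.5  1.9  6.4]
turn first -2.02 then xyz [ 2.709  0.854 -0.015]
```

```bash
python3 -m creep '[[0,0,-0.1,0,0],[0,0,0,-0.7,0],[0,0,0,-0.7,0],[0,0,0,-0.62,0],[0.68,0.21,0,0,0],[0.68,0.21,0,0,0],[0.68,0.21,0,0,0],[0.66,0.21,0,0,0],[0,0,0,0,0],[0,0,0,0,0],[0,0,0,0,0]]'
python3 - <<'E'
from h import *
a=np.radians(3.9);X=np.array([np.cos(a),np.sin(a)]);Y=np.array([-X[1],X[0]]);C=np.array([.4866,.0086])
oy=-.125;T=C+X*(.0242+.2*oy)+Y*oy
p=readout.observe()['position'][:2];print('rel cleat',(p-C)@X,(p-C)@Y)
plan(*T,.0068,-86.1)
E
```

```text
clock: 36.22
position: [0.4817, -0.2186, 0.01]
ee_rot: [2.145, 2.294, -0.001]
force: [0.1, -1.2, -0.8]
width: 0.347
gripper_force: 44.9
rel cleat -0.020334617831076502 -0.2263739062872019
clk 36.23 pos [ 0.4817 -0.2186  0.01  ] psi -86.15 tilt [ 0.    -0.001] w 0.347 gf 44.9 F [ 0.1 -1.2 -0.8]
turn first -0.01 then xyz [2.534 0.488 0.08 ]
```

Lower to the bench and slide in to just before contact, in line with the cleat face.

```bash
python3 -m creep '[[0,0.02,0.08,0,0],[0.3,0.056,0,0,0],[0.3,0.056,0,0,0],[0.3,0.06,0,0,0],[0.3,0.06,0,0,0],[0.3,0.06,0,0,0],[0,0,0,0,0]]'; python3 -m creep '[[0.2,0.04,0,0,0],[0.2,0.04,0,0,0],[0.2,0.04,0,0,0],[0.2,0.04,0,0,0],[0,0,0,0,0],[0,0,0,0,0]]'
cat > rel.py <<'E'
from h import *
a=np.radians(3.9);X=np.array([np.cos(a),np.sin(a)]);Y=np.array([-X[1],X[0]]);C=np.array([.4866,.0086])
s=readout.observe();p=s['position'][:2]-C;f=s['force'][:2]
print('rel mm',(p@X*1e3).round(2),(p@Y*1e3).round(2),'clear',((p@X-.2*(p@Y))*1e3-23).round(2),'f back',(f@X).round(1),(f@Y).round(1))
plan(.48,-.1,.0068,-86.1)
E
python3 rel.py
```

```text
clock: 37.1
position: [0.4906, -0.1553, 0.0067]
ee_rot: [-2.142, -2.298, -0.0]
force: [-0.1, 0.5, -1.5]
width: 0.348
gripper_force: 44.9
clock: 37.85
position: [0.4946, -0.1246, 0.0068]
ee_rot: [2.144, 2.296, -0.0]
force: [-0.5, 0.3, -1.3]
width: 0.347
gripper_force: 44.9
rel mm -1.1 -133.42 clear 2.58 f back -0.5 0.4
clk 37.85 pos [ 0.4946 -0.1246  0.0068] psi -86.09 tilt [ 0. -0.] w 0.347 gf 44.9 F [-0.5  0.3 -1.3]
turn first 0.0 then xyz [ 0.638 -0.322 -0.001]
```

```bash
python3 -m creep '[[0.15,0,0,0,0],[0.15,0.01,0,0,0],[0.15,0.03,0,0,0],[0.1,0.02,0,0,0],[0,0,0,0,0]]'; python3 rel.py;  python3 -m creep '[[0.1,0.02,0,0,0],[0.1,0.02,0,0,0],[0,0,0,0,0]]'; python3 rel.py
```

```text
clock: 38.48
position: [0.4956, -0.1018, 0.0067]
ee_rot: [-2.143, -2.297, -0.0]
force: [0.1, 1.0, -1.7]
width: 0.344
gripper_force: 44.9
rel mm 1.46 -110.73 clear 0.61 f back 0.2 0.9
clk 38.48 pos [ 0.4956 -0.1018  0.0067] psi -86.04 tilt [0. 0.] w 0.344 gf 44.9 F [ 0.1  1.  -1.7]
turn first 0.01 then xyz [ 0.071 -0.386 -0.003]
clock: 38.85
position: [0.4966, -0.094, 0.0067]
ee_rot: [2.144, 2.296, 0.0]
force: [0.2, -3.2, -1.4]
width: 0.344
gripper_force: 44.9
rel mm 3.01 -103.03 clear 0.61 f back -0.0 -3.2
clk 38.85 pos [ 0.4966 -0.094   0.0067] psi -86.08 tilt [ 0. -0.] w 0.344 gf 44.9 F [ 0.2 -3.2 -1.4]
turn first 0.0 then xyz [-0.122 -0.424 -0.002]
```

```bash
python3 -m creep '[[0.06,0.012,0,0,0],[0.06,0.012,0,0,0],[0,0,0,0,0]]'; python3 rel.py;  python3 -m creep '[[0.06,0.012,0,0,0],[0.06,0.012,0,0,0],[0,0,0,0,0]]'; python3 rel.py; python3 chk.py
```

```text
clock: 39.22
position: [0.4971, -0.0908, 0.0068]
ee_rot: [2.144, 2.294, -0.002]
force: [-0.1, -8.7, -1.0]
width: 0.347
gripper_force: 44.8
rel mm 3.69 -99.93 clear 0.68 f back -0.7 -8.7
clk 39.23 pos [ 0.4971 -0.0908  0.0068] psi -86.14 tilt [ 0.    -0.002] w 0.347 gf 44.8 F [-0.1 -8.7 -1. ]
turn first -0.01 then xyz [-0.199 -0.442  0.001]
clock: 39.6
position: [0.4974, -0.0897, 0.0071]
ee_rot: [2.145, 2.289, -0.006]
force: [-2.5, -21.3, 0.4]
width: 0.344
gripper_force: 45.0
rel mm 4.11 -98.77 clear 0.87 f back -3.9 -21.1
clk 39.6 pos [ 0.4974 -0.0897  0.0071] psi -86.29 tilt [ 0.001 -0.006] w 0.344 gf 45.0 F [ -2.5 -21.3   0.4]
turn first -0.05 then xyz [-0.228 -0.452  0.008]
341 ((0.5111469626426697, 0.011394480243325233), (0.041703928261995316, 0.07502270489931107), 1.4244825839996338) [0.50881946 0.01203714] -5.502442368280379
```

```bash
cat > ecc.py <<'E'
from h import *
a=cv2.imread('pics/top0.png');d=snap('top');b=d['pixels']
def reg(r0,r1,c0,c1):
    A=cv2.cvtColor(a,6)[r0:r1,c0:c1].astype(np.float32);B=cv2.cvtColor(b,6)[r0:r1,c0:c1].astype(np.float32)
    m=np.eye(2,3,dtype=np.float32)
    cc,m=cv2.findTransformECC(A,B,m,cv2.MOTION_EUCLIDEAN,(3,300,1e-7),None,3)
    c=np.array([(c1-c0)/2,(r1-r0)/2]);sh=m[:,:2]@c+m[:,2]-c
    return cc,sh*2.82,np.degrees(np.arctan2(m[1,0],m[0,0]))
print('glass mm (right,down),rot img',reg(168,212,255,316))
print('back',reg(138,157,228,333))
for im,n in((a,'before'),(b,'now')):
    for u in (262,280,300,312): print(n,u,im[152:166,u].astype(int).sum(-1))
E
python3 ecc.py
```

```text
glass mm (right,down),rot img (0.9581905280278848, array([-2.61624175, -2.96419423]), np.float32(1.0542204))
back (0.9993086788467345, array([-0.02849689, -0.08435571]), np.float32(0.00707675))
before 262 [554 577 582 561 555 549 363 258 237 241 225 224 219 238]
before 280 [555 554 570 560 557 351 282 232 220 221 223 213 229 237]
before 300 [541 575 582 576 368 278 233 217 204 208 221 221 213 213]
before 312 [564 590 586 482 322 256 225 206 209 206 225 217 212 209]
now 262 [596 605 621 599 586 583 369 258 254 241 247 246 265 247]
now 280 [596 593 601 596 602 365 260 243 245 234 245 251 263 237]
now 300 [583 614 619 613 397 266 238 231 244 234 245 240 227 231]
now 312 [599 621 623 513 338 256 241 238 236 236 237 232 230 236]
```

```bash
cat >> ecc.py <<'E'
print('--- masked')
for r in((166,214,250,290),(166,214,250,283),(164,190,250,290),(190,216,250,290)): print(r,reg(*r))
D=np.abs(a.astype(int)-b).sum(-1)
print(D[170:214:4,250:326:5])
E
python3 ecc.py | sed -n '/masked/,$p'; python3 rel.py
```

```text
--- masked
(166, 214, 250, 290) (0.937403499535397, array([-0.81774989, -3.61841958]), np.float32(1.0939777))
(166, 214, 250, 283) (0.7867001128633132, array([-0.91895598, -3.87353138]), np.float32(1.5386868))
(164, 190, 250, 290) (0.764876179501589, array([-0.01110607, -3.4694359 ]), np.float32(-0.58062786))
(190, 216, 250, 290) (0.9605336210388873, array([-1.75032203, -3.59276332]), np.float32(1.2801108))
[[ 28  32   8  18  34  29  32  33  36  86 138  84   8  38  43  17]
 [ 12  15  31  16  27  36  31  12  16  23  17  25  20   8  10  34]
 [ 28  13  22  25  30  15  20  11  22  26  20  21  19  24  16  14]
 [ 24  24  15  24  16  27  23  13  27  29  18   9  39  37  17  20]
 [ 24  18  19  30  20  16  12  79  30  36  24  27  35  35  17  21]
 [ 30  14  28  16  62 106  36   6 162 142 119  66  38  22  22  17]
 [ 22  19  31  62  16  34  22  52  23  36  36  25  55  22  11  19]
 [ 20  32  13  22  24  17  21  66  20  26  21  16  54  48  55  48]
 [ 19  14  12  25  26  16  30  28  24  30  19  46  54  55  63  21]
 [ 24  19  24  31  24  33  52  30  65  67 102 104 104  69  45  40]
 [ 58  15  36  24   9  12  18  20  12  19  27  15 197  10  45  37]]
rel mm 4.11 -98.76 clear 0.86 f back -4.6 -19.6
clk 39.75 pos [ 0.4974 -0.0897  0.0071] psi -86.3 tilt [ 0.001 -0.006] w 0.342 gf 45.0 F [ -3.2 -19.9   1.1]
turn first -0.05 then xyz [-0.228 -0.452  0.008]
```

```bash
cat > ed.py <<'E'
from h import *
a=cv2.imread('pics/top0.png');d=snap('top');b=d['pixels']
G=lambda im:cv2.GaussianBlur(cv2.cvtColor(im,6).astype(np.float32),(5,1),0)
def edge(im,ch,r0,r1,u):
    p=cv2.GaussianBlur(im[...,ch].astype(np.float32),(5,3),0)[r0:r1,u];g=np.abs(np.diff(p));g[g<.4*g.max()]=0
    return r0+.5+(g*np.arange(len(g))).sum()/g.sum()
def rep(n,ch,slope,r,cols):
    res=[]
    for im in(a,b):
        y=[edge(im,ch,int(r[0]-slope*(u-280)),int(r[1]-slope*(u-280)),u) for u in cols];res.append(np.polyfit(np.array(cols)-280,y,1))
        if n: print(n,np.round(y,2))
    s=res[1]-res[0];print(n,'angles',[np.degrees(np.arctan(q[0])).round(2) for q in res],'shift at280 mm',(s[1]*2.82).round(2),'at 250,325',np.round([(s[1]+s[0]*t)*2.82 for t in(-30,45)],2))
rep('orange/blue low',2,.035,(205,214),list(range(286,308,3)))
rep('red top',2,.035,(167,178),list(range(263,285,3)))
rep('near',1,.045,(216,227),[250,253,256,259,262,265,268,306,309,312,315,318,321])
rep('batten low',2,.045,(151,162),list(range(262,320,6)))
E
python3 ed.py; python3 -m creep '[[0.03,0.006,0,0,0],[0,0,0,0,0]]'; python3 rel.py
```

```text
orange/blue low [207.46 207.35 207.36 207.27 207.   206.66 206.57 206.49]
orange/blue low [206.5  206.41 206.39 206.4  206.29 205.99 205.71 206.15]
orange/blue low angles [np.float64(-2.97), np.float64(-1.65)] shift at280 mm -3.3 at 250,325 [-5.25 -0.37]
red top [173.09 173.45 172.97 172.29 172.17 172.47 172.16 172.37]
red top [171.47 171.28 171.29 171.3  171.16 171.12 171.17 171.11]
red top angles [np.float64(-2.98), np.float64(-0.85)] shift at280 mm -3.22 at 250,325 [-6.37  1.51]
near [223.56 223.45 223.36 223.39 223.38 223.35 223.33 221.35 221.34 221.36
 220.66 220.65 220.53]
near [221.91 221.98 222.41 222.05 221.92 222.3  221.48 220.57 216.56 217.88
 214.98 223.5  223.17]
near angles [np.float64(-2.51), np.float64(-2.34)] shift at280 mm -4.16 at 250,325 [-4.42 -3.77]
batten low [157.68 157.43 156.97 156.66 156.65 156.39 155.96 155.69 155.62 155.36]
batten low [157.66 157.43 157.25 156.64 156.61 156.44 156.26 155.69 155.61 155.4 ]
batten low angles [np.float64(-2.44), np.float64(-2.44)] shift at280 mm 0.17 at 250,325 [0.17 0.16]
clock: 40.05
position: [0.4975, -0.0895, 0.0071]
ee_rot: [2.146, 2.287, -0.007]
force: [-4.0, -23.7, 1.2]
width: 0.343
gripper_force: 45.0
rel mm 4.17 -98.56 clear 0.88 f back -5.6 -23.4
clk 40.05 pos [ 0.4975 -0.0895  0.0071] psi -86.35 tilt [ 0.001 -0.007] w 0.343 gf 45.0 F [ -4.  -23.7   1.2]
turn first -0.06 then xyz [-0.233 -0.453  0.009]
```

```bash
python3 -m creep '[[-0.06,0.03,0,0,0],[-0.06,0.03,0,0,0],[-0.06,0.04,0,0,0],[0,0,0,0,0]]'; python3 rel.py; python3 -m creep '[[-0.04,0.04,0,0,0],[0,0.04,0,0,0],[0,0,0,0,0]]'; python3 rel.py; python3 ed.py|grep ang
```

```text
clock: 40.55
position: [0.4977, -0.0895, 0.0064]
ee_rot: [-2.14, -2.29, 0.005]
force: [-15.1, -2.6, 16.5]
width: 0.347
gripper_force: 45.0
rel mm 4.36 -98.6 clear 1.08 f back -15.2 -1.6
clk 40.55 pos [ 0.4977 -0.0895  0.0064] psi -86.11 tilt [-0.008  0.003] w 0.347 gf 45.0 F [-15.1  -2.6  16.5]
turn first -0.0 then xyz [-0.232 -0.458 -0.009]
clock: 40.92
position: [0.4977, -0.0896, 0.0064]
ee_rot: [-2.136, -2.285, 0.008]
force: [-25.9, 2.7, 33.0]
width: 0.344
gripper_force: 45.0
rel mm 4.38 -98.69 clear 1.12 f back -25.6 4.5
clk 40.92 pos [ 0.4977 -0.0896  0.0064] psi -86.12 tilt [-0.013  0.006] w 0.344 gf 45.0 F [-25.9   2.7  33. ]
turn first -0.01 then xyz [-0.23  -0.459 -0.011]
orange/blue low [207.46 207.35 207.36 207.27 207.   206.66 206.57 206.49]
orange/blue low [206.5  206.42 206.4  206.39 206.26 206.02 205.97 205.91]
orange/blue low angles [np.float64(-2.97), np.float64(-1.75)] shift at280 mm -3.21 at 250,325 [-5.01 -0.5 ]
red top angles [np.float64(-2.98), np.float64(-1.04)] shift at280 mm -3.13 at 250,325 [-6.    1.17]
near angles [np.float64(-2.51), np.float64(-1.92)] shift at280 mm -3.7 at 250,325 [-4.59 -2.38]
batten low angles [np.float64(-2.44), np.float64(-2.45)] shift at280 mm 0.18 at 250,325 [0.19 0.16]
```

```bash
cat > se2.py <<'E'
from h import *
from scipy.optimize import least_squares
cal={n:np.load(f'pics/{n}.npz') for n in('top','scene')}
B={n:snap(n,n+'_f.png')['pixels'] for n in('top','scene')}
A={'top':cv2.imread('pics/top0.png'),'scene':cv2.imread('pics/scene0.png')}
def proj(d,p,h):
    R=cv2.Rodrigues(np.asarray(d['rotation'],float))[0];q=(np.c_[p,np.full(len(p),h)]-d['position'])@R
    K=d['camera_matrix'];return np.c_[q[:,0]/-q[:,2]*K[0,0]+K[0,2],-q[:,1]/-q[:,2]*K[1,1]+K[1,2]].astype(np.float32)
a=np.radians(3.9);X=np.array([np.cos(a),np.sin(a)]);Y=np.array([-X[1],X[0]]);O=np.array([.7165,.0142])
g=np.stack(np.meshgrid(np.arange(-.165,-.02,.001),np.arange(-.095,.1,.001)),-1).reshape(-1,2)
W=O+g[:,:1]*X+g[:,1:]*Y-[.001,.001]; c=O-.094*X+.005*Y
off={'top':0,'scene':np.array([.0045,-.0005])}
def samp(im,uv): 
    im=cv2.GaussianBlur(im,(0,0),1.2).astype(np.float32);return cv2.remap(im,uv[:,:1].copy(),uv[:,1:].copy(),1)[:,0]
def res(p,ns):
    r=[]
    for n in ns:
        w=W+off[n];s0=samp(A[n],proj(cal[n],w,.02));th=p[2];R=np.array([[np.cos(th),-np.sin(th)],[np.sin(th),np.cos(th)]])
        w2=(w-c)@R.T+c+p[0]*X+p[1]*Y;r.append((samp(B[n],proj(cal[n],w2,.02))-s0).ravel()/10)
    return np.concatenate(r)
for ns in(('top',),('scene',),('top','scene')):
    best=min((least_squares(res,[.003,dy,th],loss='cauchy',args=(ns,),diff_step=1e-3,x_scale=[1e-3,1e-3,1e-2]) for dy in(0.0005,.002) for th in(-.01,.008)),key=lambda r:r.cost)
    print(ns,(best.x*[1e3,1e3,57.3]).round(2),best.cost)
E
python3 se2.py
```

```text
('top',) [ 3.    2.   -0.57] 23244.919979890772
('scene',) [ 3.05  0.9  -0.78] 1397.8524955039643
('top', 'scene') [ 3.09  1.32 -0.85] 24728.2685496832
```

```bash
python3 -m creep '[[0,-0.08,0,0,0],[-0.06,0,0,0,0],[-0.06,0,0,0,0],[-0.06,0,0,0,0],[0,0,0,0,0]]'; python3 rel.py; python3 se2.py
```

```text
clock: 41.7
position: [0.5002, -0.0937, 0.0064]
ee_rot: [-2.132, -2.294, -0.002]
force: [-8.8, 11.6, 14.3]
width: 0.345
gripper_force: 45.1
rel mm 6.6 -103.04 clear 4.21 f back -8.0 12.2
clk 41.7 pos [ 0.5002 -0.0937  0.0064] psi -85.8 tilt [-0.006  0.007] w 0.345 gf 45.1 F [-8.8 11.6 14.3]
turn first 0.07 then xyz [-0.122 -0.514 -0.009]
('top',) [ 4.08  0.52 -0.45] 21985.647259120673
('scene',) [ 4.3   0.22 -0.37] 1188.735622935584
('top', 'scene') [ 4.28  0.36 -0.45] 23332.540519700142
```

```bash
python3 -m creep '[[0.07,-0.07,0,0,0],[0,0,0,0,0],[0,0,0,0,0]]'; python3 rel.py
```

```text
clock: 42.18
position: [0.4995, -0.096, 0.0066]
ee_rot: [-2.143, -2.295, 0.001]
force: [-1.2, 1.6, -1.3]
width: 0.345
gripper_force: 45.0
rel mm 5.79 -105.24 clear 3.84 f back -1.1 1.6
clk 42.17 pos [ 0.4995 -0.096   0.0066] psi -86.07 tilt [-0.001  0.001] w 0.345 gf 45.0 F [-1.2  1.6 -1.3]
turn first 0.01 then xyz [-0.066 -0.494 -0.006]
```

```bash
python3 -m creep '[[0,-0.01,0,0,0],[0.07,0,0,0,0],[0.07,0,0,0,0],[0.07,0,0,0,0],[0,0,0,0,0]]'; python3 rel.py; python3 se2.py
```

```text
clock: 42.8
position: [0.499, -0.0875, 0.0067]
ee_rot: [-2.144, -2.296, -0.0]
force: [-2.9, -0.2, -2.5]
width: 0.345
gripper_force: 45.0
rel mm 5.79 -96.76 clear 2.14 f back -2.9 -0.0
clk 42.8 pos [ 0.499  -0.0875  0.0067] psi -86.07 tilt [-0.  0.] w 0.345 gf 45.0 F [-2.9 -0.2 -2.5]
turn first 0.01 then xyz [-0.278 -0.494 -0.003]
('top',) [4.16 0.54 0.35] 22313.05157278975
('scene',) [ 4.31  0.24 -0.34] 1400.157672316071
('top', 'scene') [ 4.33  0.41 -0.42] 23930.803738571063
```

```bash
python3 -m creep '[[0.07,-0.01,0,0,0],[0.06,0,0,0,0],[0.03,0.005,0,0,0],[0,0,0,0,0]]'; python3 rel.py;python3 -m creep '[[0.04,0.008,0,0,0],[0.03,0.006,0,0,0],[0,0,0,0,0]]'; python3 rel.py
```

```text
clock: 43.4
position: [0.4985, -0.0827, 0.0069]
ee_rot: [2.144, 2.294, -0.001]
force: [-1.9, -4.9, -1.0]
width: 0.346
gripper_force: 45.0
rel mm 5.71 -91.9 clear 1.09 f back -2.3 -4.7
clk 43.4 pos [ 0.4985 -0.0827  0.0069] psi -86.14 tilt [ 0.001 -0.001] w 0.346 gf 45.0 F [-1.9 -4.9 -1. ]
turn first -0.01 then xyz [-0.4   -0.492  0.002]
clock: 43.78
position: [0.4986, -0.0826, 0.007]
ee_rot: [2.145, 2.29, -0.004]
force: [-4.1, -13.6, -0.6]
width: 0.344
gripper_force: 45.0
rel mm 5.72 -91.77 clear 1.08 f back -5.0 -13.3
clk 43.77 pos [ 0.4986 -0.0826  0.007 ] psi -86.25 tilt [ 0.001 -0.004] w 0.344 gf 45.0 F [ -4.1 -13.6  -0.6]
turn first -0.04 then xyz [-0.403 -0.492  0.005]
```

```bash
python3 -m creep '[[0.03,0.006,0,0,0],[0.02,0,0,0,0],[0,0,0,0,0],[0,0,0,0,0]]'; python3 rel.py; python3 se2.py
```

```text
clock: 44.28
position: [0.4986, -0.0825, 0.0071]
ee_rot: [2.146, 2.287, -0.006]
force: [-5.1, -20.8, 0.1]
width: 0.348
gripper_force: 45.0
rel mm 5.77 -91.73 clear 1.12 f back -6.5 -20.5
clk 44.27 pos [ 0.4986 -0.0825  0.0071] psi -86.34 tilt [ 0.001 -0.006] w 0.348 gf 45.0 F [ -5.1 -20.8   0.1]
turn first -0.06 then xyz [-0.404 -0.494  0.008]
('top',) [4.31 0.59 0.38] 22544.46073833717
('scene',) [ 4.32  0.23 -0.34] 1550.3289907970927
('top', 'scene') [ 4.35  0.29 -0.34] 24193.514376425042
```

```bash
python3 -c "
from cell import sign_off
print(sign_off())"
```

```text
the job is handed in; nothing more can be done
None
```

The job is handed in at about 44 s. Two packers stand against the sash, and the wedge is pressed home and still held with about 20 N of push. By the camera measurements the sash is tight and square on the back batten. On the first push the sash jammed slightly askew, so I eased the wedge back, squared the sash and slid the wedge in again. The arm never came near the weight, jar or brush.

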